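# Index the ring table to the gold ring

## Task

Work the blue-knobbed lever of the ring index table, one full stroke after another, letting it come back each time, until the cone with the gold, red-stoned ring stands at the red pointer, and let go with the lever back at its rest. Turn the table only with its lever, never by touching the toothed wheel or the rings on it, and leave the amber stone jar beside it where it is.

Things in the scene. Friction and masses are not known exactly. Their poses are not given: they have to be found in the camera images.
- index_lever (a joint): lever of the ring index table, rad: 0 at rest, 0.66 at the far stop. A steel arm on the wheel's axis, sticking out from under it to the robot's right (-y), a blue knob at its end. Stroke it counterclockwise seen from above (knob moves away from the robot, +x), 4 to 5 N at the knob; a spring brings it back when let go or led back, the pawl slipping over the teeth.
- lever_knob (a point): on the axis of the upright blue knob, a cylinder 22 mm across from 46 to 106 mm above the bench; the point lies 85 mm above the bench, 165 mm from the wheel's axis. It moves with the lever, on a circle about the wheel's axis. The knob stands 45 mm clear of the wheel's teeth.
- ring_wheel: toothed wheel, 212 mm across, 45 mm high, with 12 dark wood cones (26 mm wide, tops at 78 mm) 70 mm from its axis. Origin on the vertical axis at bench height. A drag brake holds it where it is left. Each full lever stroke takes it on one tooth (30 degrees counterclockwise, one cone), the first 8 to 38. At the lever's far stop a cone is always at the pointer; gold starts 2 to 4 strokes away.
- gold_ring (a point): centre of the gold ring (27 mm across, with a round red stone), 62 mm above the bench, on its cone on the wheel; the other rings are silver-grey, one with a blue stone
- red_pointer (a point): where the gold ring's centre belongs: 62 mm above the bench, 70 mm from the wheel's axis, right in front of the tip of the fixed red pointer at the wheel's edge (the pointer itself reaches from 99 to 140 mm from the axis, top 56 mm above the bench)
- stone_jar: loose amber glass jar with a green lid, 52 mm across, 75 mm high, standing beyond the index table, 180 to 220 mm from its axis; origin at the centre of its underside. Not to be moved.

How it is judged:
At the end, for the whole second after the job is handed in: The gold ring's centre is within 14 mm of its place at the red pointer (about 11 degrees of turn; the next cone is 36 mm away), the wheel is still, and the lever is back within 0.1 rad of its rest (horizontal distance between gold_ring and red_pointer below 0.014 m and value of joint index_lever below 0.1 rad and angular speed of ring_wheel below 0.05 rad/s); the robot touches nothing.
It fails at once if the gripper or arm touches the toothed wheel or its rings (more than 1 N) (contact force between any of the fingers, the arm and ring_wheel above 1 N).
It fails at once if the stone jar is moved by more than 20 mm (distance of stone_jar from where it was at the start of the episode above 0.02 m).
It also fails if it takes over 53 s, if anything falls off the work surface, if the arm or the gripper's body presses on something with over 40 N, if the wrist force passes 120 N, or if a joint passes its speed limit or range.

## Robot

A 6-joint arm with a two-finger parallel gripper is mounted at the origin on the work surface. World frame = base frame: x ahead of the robot, y to its left, z up, the work surface at z = 0. Lengths are in m, angles in rad, forces in N, time in s.
With the tool pointing down it reaches from about 0.225 to 0.875 m from the base axis. Payload 3.4 kg.
Tool frame: the origin (TCP) lies at the very end of the fingers, on their centre line; the grasp point (between the pads) lies behind it (manip.tcp_to_grasp is the z of the grasp point in the tool frame, in m); z points along the fingers, y is the direction in which the jaws open and shut (so a half turn about z gives the same grasp; the last joint's range is limited). The gripper opens to 85 mm and grips with 20 to 120 N. Pads are 22 mm wide; open, the fingers measure 114 mm over their backs; the gripper's body (76 mm by 85 mm) begins 54 mm behind the grasp point. The pads swing forward as they close: fully open they stand 13 mm farther back than shut.
Start: joints at [-1.352, 0.276, 1.505, -0, 1.361, -0.121], TCP at [0.192, -0.542, 0.231] pointing down, gripper open.
Joint ranges: [-2.89, 2.89], [-0.75, 2.08], [0.22, 2.7], [-1.18, 4.32], [0.11, 2.71], [-2.7, 2.7]. Speed limits (rad/s): [2.57, 2.57, 3.14, 3.14, 3.14, 3.14].

## Interface

Orientations are given as a unit quaternion [w, x, y, z].
In Python, from rig import manip, eyes gives the robot as it stands.
- The arm moves only by the tool servo_tool, never from a script. Its argument "increments" is a list of rows, each an object with "slide": the shift along the tool's x, y, z in m, a list of three; "spin": the turn about the tool's z in degrees. A call has 1 to 8 rows; each row shifts and turns the commanded pose from where the row before left it, along the tool's axes as they then stand; what a row does not reach is not made up. A row lasts 1/10 s, in which the tool goes at most 50 mm and 8.59 degrees, less where a joint would pass 70% of its speed; a pose out of reach is approached as far as the arm can. A call is refused whole if a number of a shift passes 0.05 or a number of a turn 8.59, either way. A call with a gripper value outside its range is refused whole. "hand" is the opening, from 0 (shut) to 1 (fully open), set as the call begins (left out, the last holds). The fingers move at their own pace and stop on an object; "newtons" is the grip in N (left out, the last holds). Time passes only in rows, so rows that do not move let the fingers close. It gives the time, the measured TCP pose, the force and the opening at its end, in the units of the state.
- manip.get_state(): the state, without advancing time (a new reading comes with each control period).
- eyes.get_image(name): name is "side" or "top" or "wrist"; returns the picture (400x640x3 uint8, blue, green, red); there is no depth.
- eyes.calibration(name): a dict with "fx", "fy", "cx", "cy" (pixels), "rvec" (rotation vector, rad) and "tvec" (3), from world to camera coordinates, as OpenCV has them; the wrist camera has in their place "hand_eye" (4x4, takes a point from camera to tool coordinates, whose origin is the TCP and whose axes are the flange's). Camera axes: x right, y down, z forward; pixel columns grow to the right and rows downward; lengths in m; the calibration is good to about 2 mm. The wrist camera is an equidistant fisheye: a pixel r from the principal point sees the ray r / f radians off the axis. A picture is of the moment at which its call begins: read the wrist's pose just before it. calibration takes no time and is no camera call.
- manip.sign_off(): hands the job in, once; it reports no verdict.
The state is a dict: "clock": time; "qpos": joint angles; "qd": joint speeds; "effort": joint torques, N m; "position": TCP position; "ee_rot": TCP orientation; "contact_force": force on the tool from outside, world axes, zero at the start; "moment": the same for the moment, N m; "width": finger opening in m.
Only numpy, scipy, OpenCV 4.12 (cv2) and the standard library are available. Lean on these libraries where they do the work, as an engineer would, in place of code of your own. Each camera call takes 0.05 s, during which the arm holds its last target.

## Working session

There is one attempt and no reset: what is moved stays moved. The work goes in short steps, Python scripts to look and compute and a tool call to move; the robot and the scene stay as the last step left them, time stands still between calls to the robot, and variables do not carry over. Pictures are saved under pics/ and viewed, and the job is handed in when it is done.

Besides the shell and the picture viewer there is one more tool, called after "Request:" as name(argument=value, ...) on one line, values as JSON. servo_tool: Moves the arm, as the interface text tells. Its arguments: {"type":"object","properties":{"increments":{"type":"array","items":{"type":"object","properties":{"slide":{"type":"array","items":{"type":"number"}},"spin":{"type":"number"}}}},"hand":{"type":"number"},"newtons":{"type":"number"}},"required":["increments"]}

```bash
ls; mkdir -p pics
python3 - <<'E'
from rig import manip, eyes
import cv2
s=manip.get_state(); print(s['clock'],s['position'],s['ee_rot'],s['width'],manip.tcp_to_grasp)
for n in ('side','top','wrist'):
    cv2.imwrite(f'pics/{n}0.png',eyes.get_image(n)); print(n,eyes.calibration(n))
E
```

```text
pics
0.0 [ 0.19153383 -0.54160474  0.23044735] [-9.08178307e-04  9.85604094e-01  1.69067275e-01 -3.36119710e-05] 0.08548323851378822 -0.0187
side {'fx': 427.8154190020887, 'fy': 427.8154190020887, 'cx': 319.87884194326296, 'cy': 197.26079836796495, 'rvec': array([ 0.23613194, -2.65037153,  1.47946166]), 'tvec': array([0.58850369, 0.1104755 , 0.61688851])}
top {'fx': 400.2909740930057, 'fy': 400.2909740930057, 'cx': 319.8022540997513, 'cy': 202.92742268506242, 'rvec': array([ 2.20000724, -2.01200526,  0.21241417]), 'tvec': array([-0.01482716,  0.59153809,  0.6033263 ])}
wrist {'fx': 309.70691628693146, 'fy': 309.70691628693146, 'cx': 322.2196484879996, 'cy': 201.2435285157566, 'hand_eye': array([[-5.56148525e-04, -9.61575489e-01, -2.74540105e-01,
         7.04262983e-02],
       [ 9.99999463e-01, -7.74782030e-04,  6.87925664e-04,
        -3.51699140e-04],
       [-8.74201197e-04, -2.74539575e-01,  9.61575404e-01,
        -1.42491522e-01],
       [ 0.00000000e+00,  0.00000000e+00,  0.00000000e+00,
         1.00000000e+00]])}
```

View pics/side0.png

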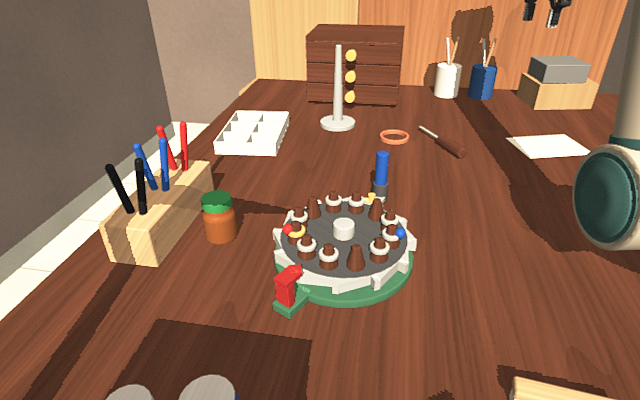

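View pics/top0.png

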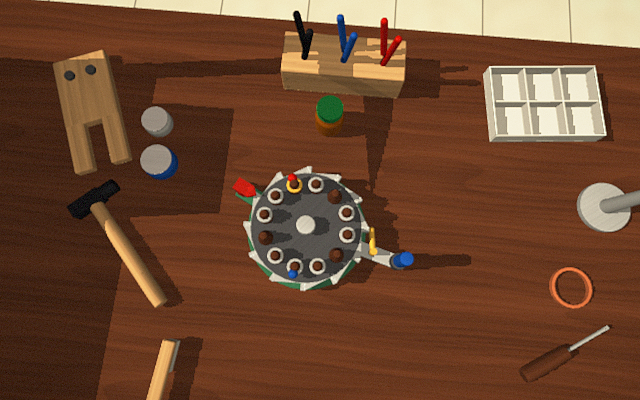

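View pics/wrist0.png

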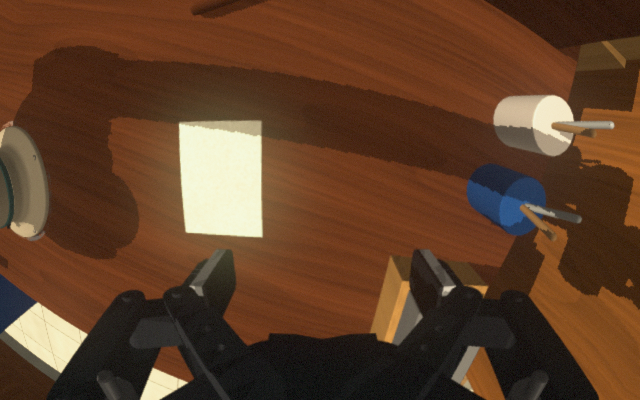

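The top view shows the hub near (305,225), the blue knob (402,261), the red pointer (243,187), the gold ring (293,186), the jar lid (329,108). Next I enlarge it.

```bash
cat > h.py <<'E'
import numpy as np, cv2
from rig import manip, eyes
def ray(n,u,v,z):
    c=eyes.calibration(n); R=cv2.Rodrigues(c['rvec'])[0]; t=c['tvec']
    d=R.T@np.array([(u-c['cx'])/c['fx'],(v-c['cy'])/c['fy'],1]); o=-R.T@t
    return o+d*(z-o[2])/d[2]
def proj(n,p):
    c=eyes.calibration(n); K=np.array([[c['fx'],0,c['cx']],[0,c['fy'],c['cy']],[0,0,1]])
    return cv2.projectPoints(np.array(p,float).reshape(-1,1,3),c['rvec'],c['tvec'],K,None)[0].reshape(-1,2)
E
python3 - <<'E'
import cv2
im=cv2.imread('pics/top0.png')[150:310,220:430]; cv2.imwrite('pics/topc.png',cv2.resize(im,None,fx=3.75,fy=3.75,interpolation=cv2.INTER_CUBIC))
im=cv2.imread('pics/side0.png')[140:330,190:450]; cv2.imwrite('pics/sidec.png',cv2.resize(im,None,fx=3,fy=3,interpolation=cv2.INTER_CUBIC))
E
```

```text
(no output)
```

View pics/topc.png

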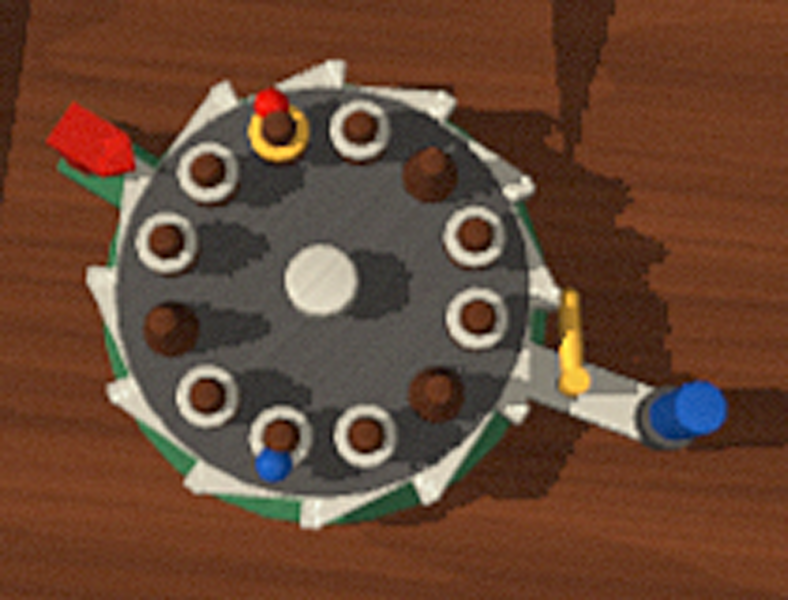

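View pics/sidec.png

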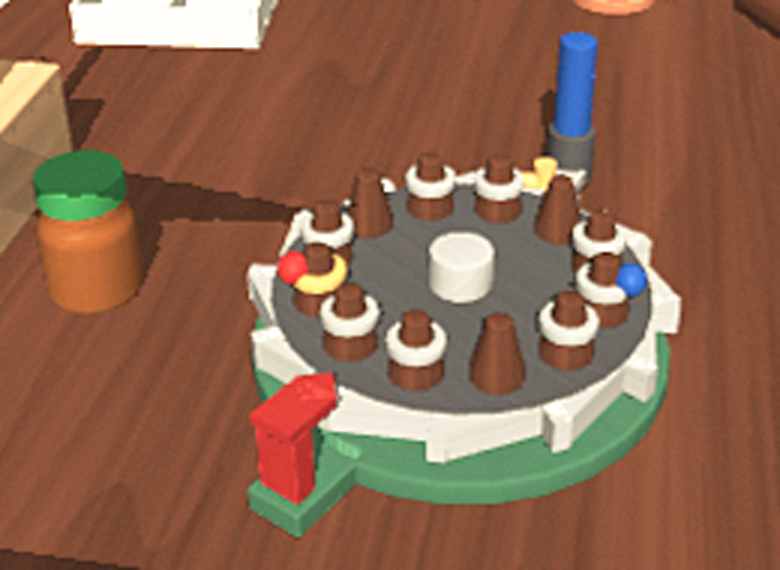

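Run:
```python
from h import *
f=lambda x,y,z: ray('top',220+x/3.75,150+y/3.75,z)
c=np.array([f(*p,.078)[:2] for p in [(279,124),(360,124),(432,160),(474,234),(477,315),(437,385),(365,432),(281,432),(208,395),(170,322),(166,239),(208,170)]])
o=c.mean(0); d=c-o; print('axis',o,np.hypot(*d.T)); a=np.degrees(np.arctan2(d[:,1],d[:,0])); print(a)
k=f(700,408,.106)[:2]; print('knob',k,np.hypot(*(k-o)),np.degrees(np.arctan2(*(k-o)[::-1])))
p=f(133,168,.056)[:2]; print('ptr',p,np.hypot(*(p-o)),np.degrees(np.arctan2(*(p-o)[::-1])))
j=ray('top',330,105,.075)[:2];print('jar',j,np.hypot(*(j-o)))
k2=ray('side',190+578/3,140+41/3,.106); print('knob side',k2)
```

```text
axis [0.55140244 0.05713381] [0.06972784 0.06905802 0.06977174 0.06797201 0.06836943 0.06752202
 0.06864287 0.06806575 0.06933161 0.06717375 0.06880151 0.067928  ]
[  20.94149322   -8.59154081  -37.99793818  -69.33394314  -99.12249128
 -128.36822974 -159.0879615   171.11986006  142.03985229  112.26014169
   81.64287214   51.96150271]
knob [ 0.50724382 -0.10072364] 0.16391753365482195 -105.6282874949361
ptr [0.59602331 0.14718268] 0.10049786527375555 63.64073832441059
jar [0.76056395 0.03555092] 0.21027211240799526
knob side [ 0.50738002 -0.09546629  0.106     ]
```

Request:
servo_tool(increments=[{"spin": -8.59}, {"spin": -8.59}, {"spin": -8.59}, {"spin": -8.59}, {"spin": -8.59}, {"spin": -8.59}, {"spin": -8.59}, {"spin": -8.59}], hand=0.5)

```text
$.increments[0]: bad value
```

Run:
```python
from h import *
from scipy.spatial.transform import Rotation as R
s=manip.get_state(); q=s['ee_rot']; print(s['clock'],s['position'],s['width'],s['qpos']); print(R.from_quat(np.r_[q[1:],q[0]]).as_matrix().round(3))
print('pole',ray('top',600,207,0.02))
```

```text
0.15 [ 0.191543   -0.54173259  0.2306366 ] 0.08533012333645569 [-1.35201717e+00  2.76455897e-01  1.50583811e+00  1.77950737e-06
  1.36072854e+00 -1.20985013e-01]
[[ 0.943  0.333 -0.   ]
 [ 0.333 -0.943  0.001]
 [ 0.    -0.001 -1.   ]]
pole [ 0.63622971 -0.45520659  0.02      ]
```

Request:
servo_tool(increments=[{"slide": [0, 0, 0], "spin": -8.5}, {"slide": [0, 0, 0], "spin": -8.5}, {"slide": [0, 0, 0], "spin": -8.5}, {"slide": [0, 0, 0], "spin": -8.5}, {"slide": [0, 0, 0], "spin": -8.5}, {"slide": [0, 0, 0], "spin": -8.5}, {"slide": [0, 0, 0], "spin": -8.5}, {"slide": [0, 0, 0], "spin": -8.5}], hand=0.5)

```text
clock: 0.95
position: [0.1916, -0.5419, 0.2309]
ee_rot: [-0.0, 0.72, 0.694, 0.0]
contact_force: [-0.4, -0.2, 1.2]
width: 0.0426
```

Request:
servo_tool(increments=[{"slide": [0, 0, 0], "spin": -2.1}, {"slide": [0.03, 0.02, 0], "spin": 0}, {"slide": [0.03, 0.02, 0], "spin": 0}, {"slide": [0.03, 0.02, 0], "spin": 0}, {"slide": [0.03, 0.02, 0], "spin": 0}, {"slide": [0.03, 0.02, 0], "spin": 0}, {"slide": [0.03, 0.02, 0], "spin": 0}, {"slide": [0.03, 0.02, 0], "spin": 0}])

```text
clock: 1.75
position: [0.3337, -0.3318, 0.2311]
ee_rot: [-0.0, 0.71, 0.704, 0.0]
contact_force: [-0.3, 0.4, 0.4]
width: 0.0428
```

Request:
servo_tool(increments=[{"slide": [0.03, 0.02, 0], "spin": 0}, {"slide": [0.03, 0.02, 0], "spin": 0}, {"slide": [0.03, 0.03, 0], "spin": 0}, {"slide": [0.03, 0.03, 0], "spin": 0}, {"slide": [0.03, 0.03, 0], "spin": 0}, {"slide": [0.03, 0.025, 0], "spin": 0}, {"slide": [0.03, 0.02, 0], "spin": 0}, {"slide": [0, 0, 0], "spin": 0}])

```text
clock: 2.55
position: [0.5118, -0.121, 0.2308]
ee_rot: [-0.001, 0.708, 0.706, 0.001]
contact_force: [-0.3, -0.3, 0.2]
width: 0.0431
```

Run:
```python
from h import *
for n in ('wrist','top'):
    cv2.imwrite(f'pics/{n}1.png',eyes.get_image(n))
s=manip.get_state(); print(s['position'],s['qpos'],s['ee_rot'],s['contact_force'])
```

```text
[ 0.50967299 -0.12398044  0.23086177] [-3.70758525e-01  2.00762147e-01  1.60933893e+00 -8.19602382e-04
  1.33256938e+00 -3.65191075e-01] [-3.31205452e-04  7.09003926e-01  7.05204214e-01 -5.82460213e-04] [-0.73739656  0.72269335 -0.33302325]
```

View pics/wrist1.png

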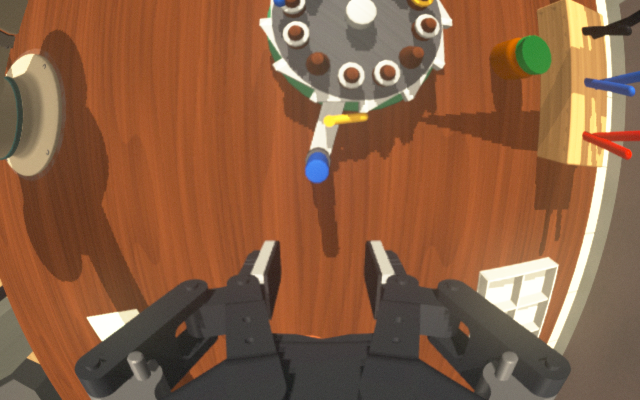

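View pics/top1.png

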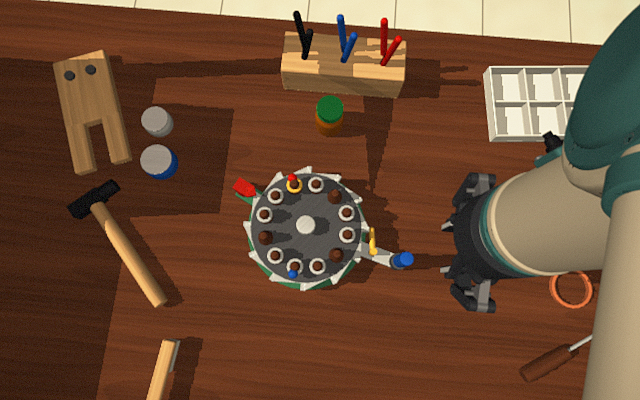

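The wrist picture shows the knob top at about (317,170), with both fingers clear of it.

```bash
cat >> h.py <<'E'
from scipy.spatial.transform import Rotation as Ro
def wray(u,v,z,s=None):
    s=s or manip.get_state(); c=eyes.calibration('wrist')
    x,y=(u-c['cx'])/c['fx'],(v-c['cy'])/c['fy']; r=np.hypot(x,y)
    d=np.array([x/r*np.sin(r),y/r*np.sin(r),np.cos(r)]); H=c['hand_eye']
    q=s['ee_rot']; R=Ro.from_quat(np.r_[q[1:],q[0]]).as_matrix()
    o=R@H[:3,3]+s['position']; d=R@H[:3,:3]@d
    return o+d*(z-o[2])/d[2]
E
python3 -c "
from h import *
print(wray(317,170,.106)); print(wray(361,7,.06))"
```

```text
[ 0.50573718 -0.10187778  0.106     ]
[0.55049081 0.06074815 0.06      ]
```

Request:
servo_tool(increments=[{"slide": [0.022, -0.004, 0], "spin": 0}, {"slide": [0, 0, 0.03], "spin": 0}, {"slide": [0, 0, 0.03], "spin": 0}, {"slide": [0, 0, 0.025], "spin": 0}, {"slide": [0, 0, 0.02], "spin": 0}, {"slide": [0, 0, 0.0], "spin": 0}, {"slide": [0, 0, 0], "spin": 0}])

```text
clock: 3.35
position: [0.5056, -0.1035, 0.1266]
ee_rot: [-0.0, 0.71, 0.704, -0.0]
contact_force: [-0.4, 0.3, 1.5]
width: 0.0428
```

Run:
```python
from h import *
cv2.imwrite('pics/wrist2.png',eyes.get_image('wrist'))
cv2.imwrite('pics/side2.png',eyes.get_image('side'))
s=manip.get_state(); print(s['position'],s['ee_rot'],s['contact_force'])
```

```text
[ 0.5067013  -0.10345112  0.12764148] [1.22592980e-03 7.10079412e-01 7.04120386e-01 4.55978333e-04] [ 0.6347161  -0.30527241  1.15398273]
```

View pics/wrist2.png

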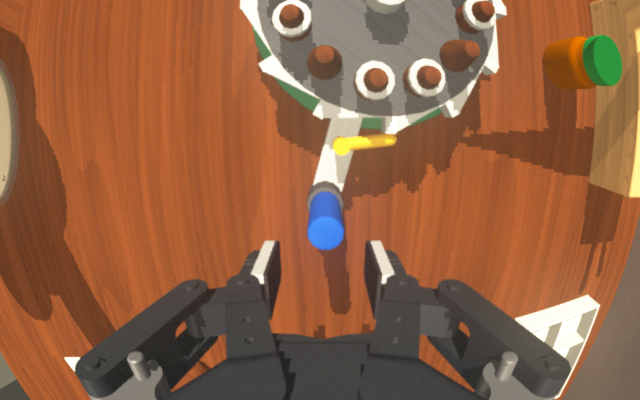

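View pics/side2.png

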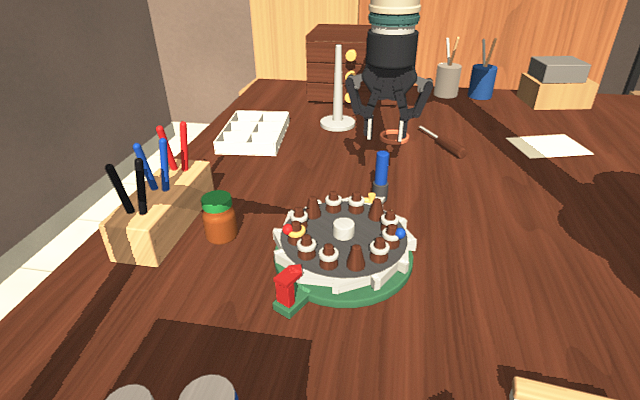

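The knob (326,232) lies between the fingertips, so I go down around it.

Request:
servo_tool(increments=[{"slide": [0, 0, 0.015], "spin": 0}, {"slide": [0, 0, 0.015], "spin": 0}, {"slide": [0, 0, 0.015], "spin": 0}, {"slide": [0, 0, 0.015], "spin": 0}, {"slide": [0, 0, 0], "spin": 0}, {"slide": [0, 0, 0], "spin": 0}])

```text
clock: 4.05
position: [0.5067, -0.1029, 0.0673]
ee_rot: [0.001, 0.71, 0.704, 0.0]
contact_force: [-0.2, -0.4, -0.1]
width: 0.0428
```

Request:
servo_tool(increments=[{"slide": [0, 0.01, 0], "spin": 0}, {"slide": [0, 0.012, 0], "spin": 0}, {"slide": [-0.001, 0.012, 0], "spin": 0}, {"slide": [-0.001, 0.012, 0], "spin": 0}, {"slide": [0, 0.012, 0], "spin": 0}, {"slide": [0.001, 0.012, 0], "spin": 0}, {"slide": [0.002, 0.012, 0], "spin": 0}, {"slide": [0.002, 0.012, 0], "spin": 0}])

```text
clock: 4.85
position: [0.6005, -0.1002, 0.066]
ee_rot: [-0.0, 0.71, 0.705, -0.001]
contact_force: [-3.5, -2.6, 0.5]
width: 0.0426
```

Request:
servo_tool(increments=[{"slide": [0.002, 0.007, 0], "spin": 0}, {"slide": [0.002, 0.007, 0], "spin": 0}, {"slide": [0.001, 0.005, 0], "spin": 0}, {"slide": [0, 0, 0], "spin": 0}])

```text
clock: 5.25
position: [0.6196, -0.0946, 0.066]
ee_rot: [-0.0, 0.71, 0.704, 0.0]
contact_force: [-1.7, -0.8, -1.0]
width: 0.0429
```

Run:
```python
from h import *
cv2.imwrite('pics/side3.png',eyes.get_image('side'))
cv2.imwrite('pics/top3.png',eyes.get_image('top'))
s=manip.get_state(); print(s['clock'],s['position'],s['ee_rot'],s['contact_force'])
im=cv2.imread('pics/top3.png')[150:310,220:430]; cv2.imwrite('pics/topc3.png',cv2.resize(im,None,fx=3.75,fy=3.75,interpolation=cv2.INTER_CUBIC))
```

```text
5.35 [ 0.61912417 -0.09472243  0.06609252] [-2.31352202e-04  7.09850840e-01  7.04351867e-01  4.21995767e-04] [-2.00556186  0.68496233 -2.36409361]
```

View pics/topc3.png

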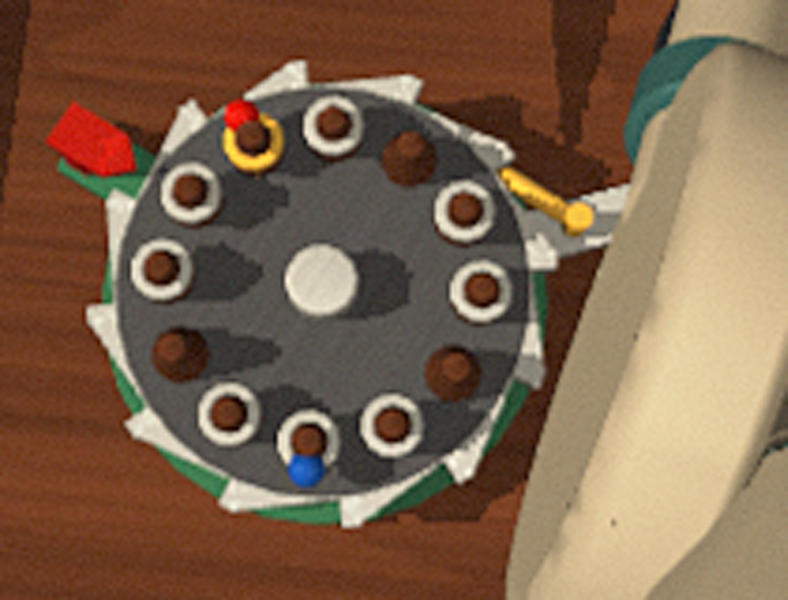

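View pics/side3.png

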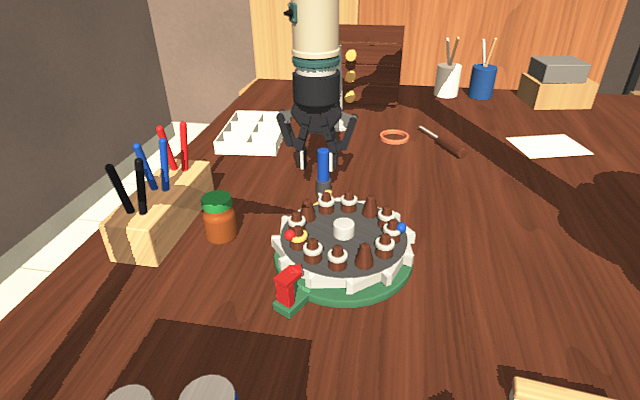

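The wheel has turned about 11° and the stop isn't reached yet, so I push on gently.

Request:
servo_tool(increments=[{"slide": [0.001, 0.003, 0], "spin": 0}, {"slide": [0.001, 0.002, 0], "spin": 0}, {"slide": [0, 0, 0], "spin": 0}])

```text
clock: 5.65
position: [0.6238, -0.0932, 0.066]
ee_rot: [-0.0, 0.71, 0.704, -0.0]
contact_force: [-3.7, -2.0, -1.1]
width: 0.0428
```

Request:
servo_tool(increments=[{"slide": [0.001, 0.002, 0], "spin": 0}, {"slide": [0.0, 0.001, 0], "spin": 0}, {"slide": [0, 0, 0], "spin": 0}])

```text
clock: 5.95
position: [0.6249, -0.0928, 0.066]
ee_rot: [-0.001, 0.71, 0.705, -0.002]
contact_force: [-7.8, -2.2, 0.0]
width: 0.0429
```

Request:
servo_tool(increments=[{"slide": [0, 0.002, 0], "spin": 0}, {"slide": [0, 0, 0], "spin": 0}])

```text
clock: 6.15
position: [0.6249, -0.0928, 0.0658]
ee_rot: [-0.003, 0.709, 0.705, -0.003]
contact_force: [-11.1, -3.3, 2.2]
width: 0.0426
```

Run:
```python
from h import *
im=eyes.get_image('top')[150:310,220:430]; cv2.imwrite('pics/topc4.png',cv2.resize(im,None,fx=3.75,fy=3.75,interpolation=cv2.INTER_CUBIC))
```

```text
(no output)
```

View pics/topc4.png

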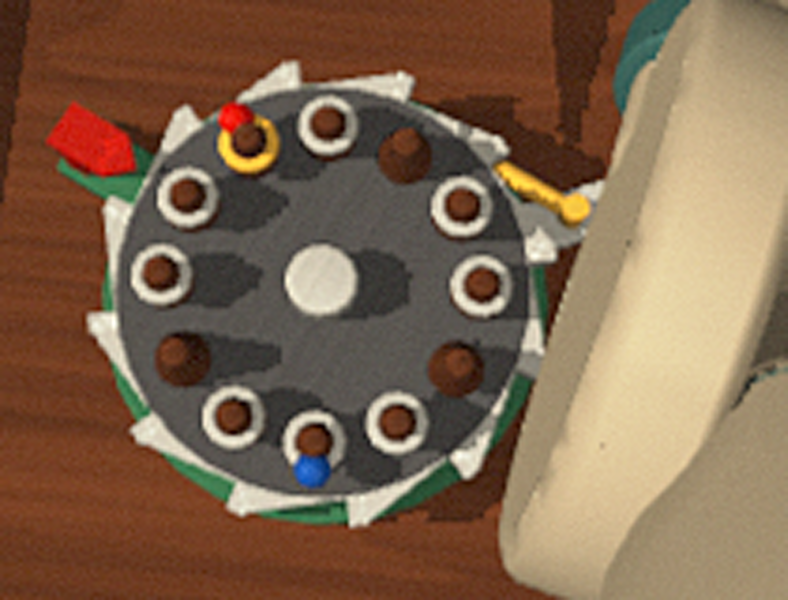

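Hard stop reached (force jumped to 11 N, no more motion). A silver cone is at the pointer and gold is the next one. I lead the lever back.

Request:
servo_tool(increments=[{"slide": [-0.002, -0.012, 0], "spin": 0}, {"slide": [-0.003, -0.015, 0], "spin": 0}, {"slide": [-0.003, -0.015, 0], "spin": 0}, {"slide": [-0.003, -0.015, 0], "spin": 0}, {"slide": [-0.002, -0.015, 0], "spin": 0}, {"slide": [0, -0.015, 0], "spin": 0}, {"slide": [0.001, -0.015, 0], "spin": 0}, {"slide": [0.001, -0.012, 0], "spin": 0}])

```text
clock: 7.0
position: [0.5156, -0.1024, 0.0671]
ee_rot: [0.001, 0.71, 0.704, 0.001]
contact_force: [-1.1, -0.3, 1.0]
width: 0.0424
```

Request:
servo_tool(increments=[{"slide": [0, -0.008, 0], "spin": 0}, {"slide": [0, 0, 0], "spin": 0}, {"slide": [0, 0, 0], "spin": 0}])

```text
clock: 7.3
position: [0.5083, -0.1029, 0.0668]
ee_rot: [0.001, 0.71, 0.704, 0.001]
contact_force: [0.0, -0.1, 0.5]
width: 0.0426
```

Run:
```python
from h import *
im=eyes.get_image('top')[150:310,220:430]; cv2.imwrite('pics/topc5.png',cv2.resize(im,None,fx=3.75,fy=3.75,interpolation=cv2.INTER_CUBIC))
cv2.imwrite('pics/wrist5.png',eyes.get_image('wrist'))
s=manip.get_state(); print(s['clock'],s['position'],s['contact_force'])
```

```text
7.4 [ 0.50823421 -0.10284358  0.06653256] [ 0.47404744 -0.44568229 -0.21447198]
```

View pics/topc5.png

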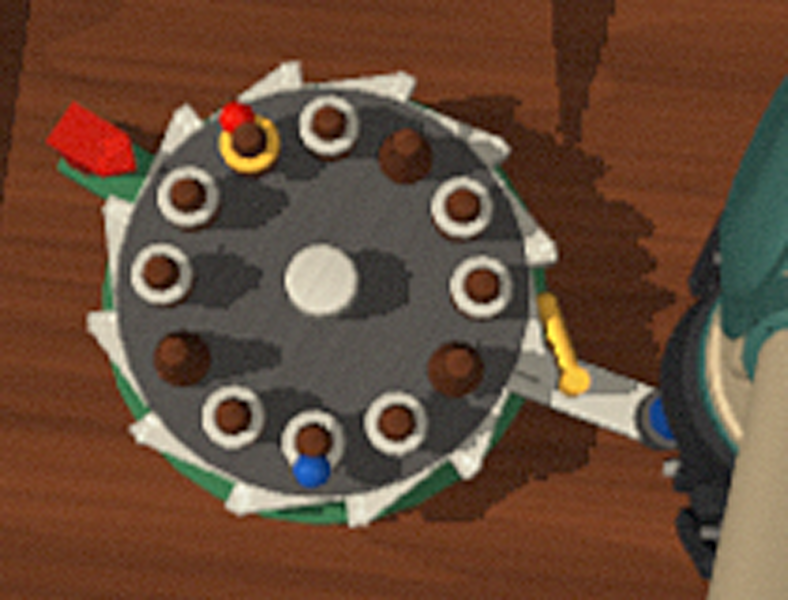

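View pics/wrist5.png

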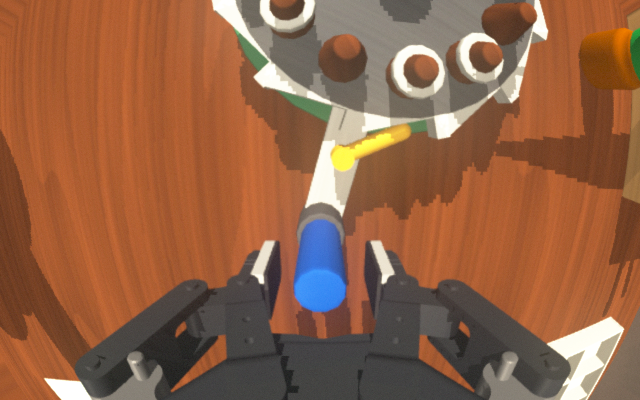

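The lever is back at rest, the knob is centred between the pads and the wheel held its place. Second stroke, following the same path.

Request:
servo_tool(increments=[{"slide": [0, 0.01, 0], "spin": 0}, {"slide": [0, 0.01, 0], "spin": 0}, {"slide": [-0.001, 0.012, 0], "spin": 0}, {"slide": [-0.001, 0.012, 0], "spin": 0}, {"slide": [0, 0.012, 0], "spin": 0}, {"slide": [0.001, 0.012, 0], "spin": 0}, {"slide": [0.002, 0.012, 0], "spin": 0}, {"slide": [0.002, 0.012, 0], "spin": 0}])

```text
clock: 8.2
position: [0.5993, -0.1008, 0.0656]
ee_rot: [-0.001, 0.71, 0.705, -0.001]
contact_force: [-4.1, -1.7, -0.1]
width: 0.0428
```

Request:
servo_tool(increments=[{"slide": [0.002, 0.007, 0], "spin": 0}, {"slide": [0.002, 0.007, 0], "spin": 0}, {"slide": [0.002, 0.006, 0], "spin": 0}, {"slide": [0.001, 0.004, 0], "spin": 0}, {"slide": [0, 0, 0], "spin": 0}])

```text
clock: 8.7
position: [0.6235, -0.0929, 0.066]
ee_rot: [-0.0, 0.71, 0.704, 0.0]
contact_force: [-2.1, -0.7, -1.9]
width: 0.0425
```

Request:
servo_tool(increments=[{"slide": [0, 0.002, 0], "spin": 0}, {"slide": [0, 0.002, 0], "spin": 0}, {"slide": [0, 0.001, 0], "spin": 0}, {"slide": [0, 0, 0], "spin": 0}])

```text
clock: 9.1
position: [0.6249, -0.0923, 0.0658]
ee_rot: [-0.003, 0.71, 0.704, -0.002]
contact_force: [-8.8, -0.6, 0.5]
width: 0.0431
```

Run:
```python
from h import *
im=eyes.get_image('top')[150:310,220:430]; cv2.imwrite('pics/topc6.png',cv2.resize(im,None,fx=3.75,fy=3.75,interpolation=cv2.INTER_CUBIC))
s=manip.get_state(); print(s['clock'],s['position'],s['contact_force'])
```

```text
9.15 [ 0.6249083  -0.0923464   0.06584146] [-8.27342774  0.59175142  0.79005156]
```

View pics/topc6.png

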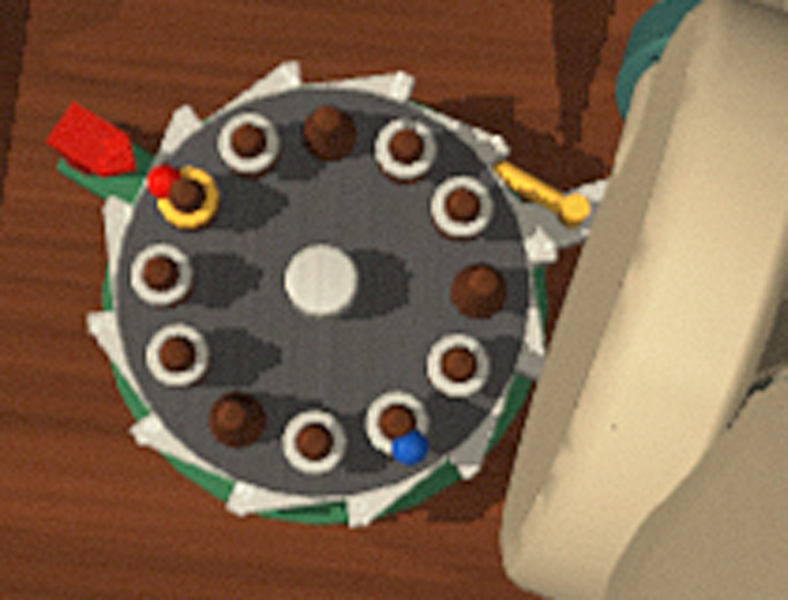

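Gold stands at the pointer with the lever at its stop. I lead the lever back and lift off.

Request:
servo_tool(increments=[{"slide": [-0.002, -0.012, 0], "spin": 0}, {"slide": [-0.003, -0.015, 0], "spin": 0}, {"slide": [-0.003, -0.015, 0], "spin": 0}, {"slide": [-0.003, -0.015, 0], "spin": 0}, {"slide": [-0.002, -0.015, 0], "spin": 0}, {"slide": [0, -0.015, 0], "spin": 0}, {"slide": [0.001, -0.015, 0], "spin": 0}, {"slide": [0.001, -0.012, 0], "spin": 0}])

```text
clock: 9.95
position: [0.5142, -0.1036, 0.0671]
ee_rot: [0.001, 0.71, 0.704, 0.001]
contact_force: [-0.0, -0.2, 0.0]
width: 0.0428
```

Request:
servo_tool(increments=[{"slide": [0, -0.007, 0], "spin": 0}, {"slide": [0, 0, 0], "spin": 0}, {"slide": [0, 0, 0], "spin": 0}])

```text
clock: 10.25
position: [0.5083, -0.1039, 0.0668]
ee_rot: [0.001, 0.71, 0.704, 0.001]
contact_force: [1.0, 0.2, -0.1]
width: 0.0426
```

Lift straight up, then back away in -y.

Request:
servo_tool(increments=[{"slide": [0, 0, -0.015], "spin": 0}, {"slide": [0, 0, -0.02], "spin": 0}, {"slide": [0, 0, -0.03], "spin": 0}, {"slide": [0, 0, -0.03], "spin": 0}, {"slide": [0, 0, -0.03], "spin": 0}, {"slide": [-0.03, 0, -0.03], "spin": 0}, {"slide": [-0.03, 0, 0], "spin": 0}, {"slide": [-0.03, 0, 0], "spin": 0}])

```text
clock: 11.05
position: [0.5081, -0.195, 0.2231]
ee_rot: [0.002, 0.709, 0.705, 0.001]
contact_force: [-0.3, 0.5, 0.4]
width: 0.0429
```

Request:
servo_tool(increments=[{"slide": [-0.03, 0, 0], "spin": 0}, {"slide": [0, 0, 0], "spin": 0}, {"slide": [0, 0, 0], "spin": 0}, {"slide": [0, 0, 0], "spin": 0}])

```text
clock: 11.45
position: [0.5064, -0.2229, 0.2212]
ee_rot: [-0.0, 0.71, 0.705, 0.0]
contact_force: [0.3, 0.2, 0.1]
width: 0.0428
```

Run:
```python
from h import *
T=eyes.get_image('top'); im=T[80:310,220:430]; cv2.imwrite('pics/topc7.png',cv2.resize(im,None,fx=2.6,fy=2.6,interpolation=cv2.INTER_CUBIC))
cv2.imwrite('pics/side7.png',eyes.get_image('side'))
s=manip.get_state(); print(s['clock'],s['position'],s['contact_force'])
o=np.array([.551,.0575]); 
for a in (62,64,66): 
    t=np.radians(a); print(a,proj('top',[[*(o+.07*np.array([np.cos(t),np.sin(t)])),.062]]))
```

```text
11.55 [ 0.50626107 -0.222545    0.22129062] [ 0.31384344  0.72535327 -0.14512805]
62 [[270.67407369 202.53929358]]
64 [[269.86039055 203.75805939]]
66 [[269.08896455 205.00441702]]
```

View pics/topc7.png

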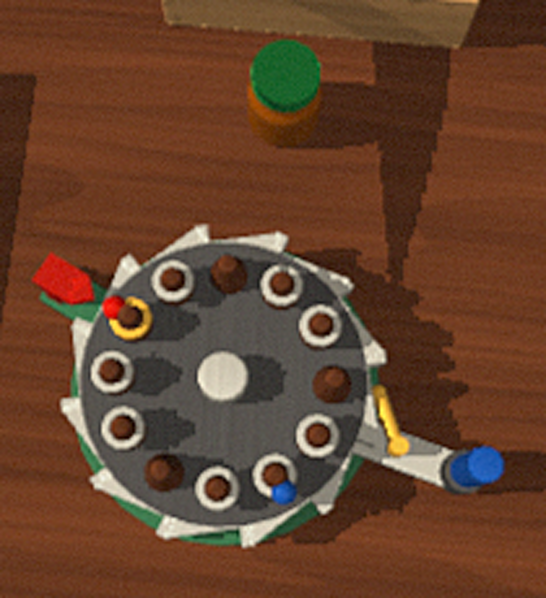

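View pics/side7.png

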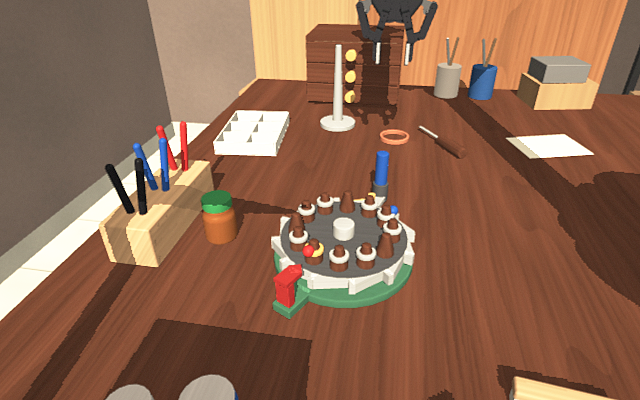

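The gold ring is at (270,202.7), and the place expected from the pointer is about (270,203.5). The knob (406.5,258.8) is exactly at its first position, and the jar hasn't moved.

```bash
python3 -c "
from rig import manip
print(manip.sign_off())"
```

```text
the job is handed in; nothing more can be done
None
```

I gave the lever two full strokes with the half-open jaws around the knob, and the gold, red-stoned ring now stands at the red pointer. The job was handed in at about 11.6 s. `sign_off` gives no verdict, so what follows rests on my own checks.

- **Strokes:** each was pushed to the hard stop, where the force rose to about 9–11 N with no further motion. I then led the lever back and lifted clear of the knob.
- **Gold ring:** in the last top picture its centre is within about 1 pixel (roughly 2 mm) of the expected place. I took that place from my pointer angle of about 64°, good to about 3°.
- **Lever:** the knob is at the same pixel as at the start, so the lever is back at rest.
- **Wheel:** it held its place while the lever was led back after the first stroke, and showed no sign of moving after the second.
- **Jar and contact:** the jar looks unmoved in both camera views. The gripper is free, with its force reading near zero.

No check failed or disagreed.

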